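Press the proud end caps home before brazing

ROBOT

A 6-joint arm with a two-finger parallel gripper is mounted at the origin on the work surface. World frame = base frame: x ahead of the robot, y to its left, z up, the work surface at z = 0. Lengths are in m, angles in degrees, forces in N, time in s.
With the tool pointing down it reaches from about 0.4 to 0.825 m from the base axis. Payload 7 kg.
Tool frame: the origin (TCP) lies at the very end of the fingers, on their centre line; the grasp point (between the pads) lies 19 mm behind it; z points along the fingers, y is the line along which they close (so a half turn about z gives the same grasp; the last joint's range is limited). The gripper opens to 85 mm and grips with 20 to 120 N. Pads are 22 mm wide; open, the fingers measure 114 mm over their backs; the gripper's body (76 mm by 85 mm) begins 54 mm behind the grasp point. The pads swing forward as they close: fully open they stand 13 mm farther back than shut.
Start: joints at [-58.207, 20.546, 0.682, 0, -70.136, -16.507], TCP at [0.178, -0.651, 0.231] pointing down, gripper open.
Joint ranges: [-176.03, 176.03], [-82.01, 121.73], [-58.28, 71.71], [-173.87, 95.51], [-174.79, -0.11], [-173.66, 173.66]. Speed limits (degrees/s): [136.94, 136.94, 172.46, 180, 180, 180].

INTERFACE

Orientations are given as a 3x3 rotation matrix whose columns are the frame's x, y, z axes.
In Python, from cell import arm gives the robot as it stands. The module is installed in compiled form; this text tells all that it offers.
- The arm moves only by the tool send_rows, never from a script. Its argument "commands" is a list of rows, each an object with "grip": the gripper's target within -1 to 1 (fully open at 1, half-way at 0, shut at -1); "slide": the shift along the world's x, y, z in units of 25 mm (1.0 is 25 mm), a list of three; "twist": the turn, a rotation vector about the world's x, y, z in units of 6 degrees (1.0 is 6 degrees), a list of three. A call has 1 to 12 rows; each row is the pose to reach, as a shift and turn from the pose commanded when the call began; what a row does not reach only later rows make up. A row lasts 1/12 s, in which the tool goes at most 41.7 mm and 7.16 degrees, less where a joint would pass 70% of its speed; a pose out of reach is approached as far as the arm can. A call with a gripper value outside its range is refused whole. The fingers move at their own pace and stop on an object; "squeeze" is the grip in N (left out, the last holds). Time passes only in rows, so rows that repeat a pose let the fingers close. It gives the time, the measured TCP pose, the force, the opening and the grip force at its end, in the units of the state.
- arm.observe(): the state, without advancing time (a new reading comes with each control period).
- arm.grab_frame(name): name is "scene" or "top"; returns the picture (480x640x3 uint8, red, green, blue); there is no depth.
- arm.camera_model(name): a dict with "fx", "fy", "cx", "cy" (pixels), "k1" (the pictures are not rectified: a ray, as slopes to the right and down, at radius r is drawn at 1 + k1 r^2 times it, then the intrinsics apply), "eye" and "orientation" of the camera in the world. Camera axes: x right, y up, looking along -z (the intrinsics and any distortion apply to the point x, -y, -z); pixel columns grow to the right and rows downward; lengths in m; the calibration is good to about 2 mm. A picture is of the moment at which its call begins. camera_model takes no time and is no camera call.
- arm.close_job(): hands the job in; it is judged then, once.
Trained networks look in the newest picture that a camera, given by its name, has taken for a name from the list of things; names that differ only in an ending like _2 or _b are one class to them, and where a whole thing is asked for, a point or a joint stands for the part that bears it (a point fixed in the world has none). Each returns a list of dicts, best first, with "confidence" (0 to 1); they miss things now and then, are a little off and sometimes report something else, mostly with a low value. They report only what shows in the picture. A call takes as long as a camera call. They do not tell look-alikes from the thing itself.
- arm.boxes_of(camera, thing): "extent" ([left, top, right, bottom] in pixels, round what is visible of it).
The state is a dict: "clock": time; "joints": joint angles; "qvel": joint speeds; "tau": joint torques, N m; "tcp_pos": TCP position; "orientation": TCP orientation; "wrist_force": force on the tool from outside, world axes, zero at the start; "wrist_torque": the same for the moment, N m; "grip_width": finger opening in m; "grip_force": force on a finger pad.
Only numpy, scipy, OpenCV 4.12 (cv2) and the standard library are available. Lean on these libraries where they do the work, as an engineer would, in place of code of your own. Each camera call takes 0.05 s, during which the arm holds its last target. There are 200 camera calls.

TASK

Four copper pipe stubs stand on steel foot plates on the bench, each with a copper end cap pushed over its upper end. Two of the caps are already home; the other two stand proud, higher than the rest, with bare pipe showing between the cap's rim and the black depth mark round the pipe. Press those two proud caps down until each is fully home on its pipe.

Things in the scene. Friction and masses are not known exactly. Their poses are not given: they have to be found in the camera images.
- cap_a_top (a point): Centre of the flat top of one proud cap, z up: a copper cap 46 mm across (rim 49), 32 mm high, level on an upright copper pipe 41 mm across and 100 mm tall over the bench, on a fixed 74 mm square foot plate. Its top is 132 mm above the bench when just resting on the pipe's end, 104 mm when home, its rim then at the black depth mark. It slides only straight up and down.
- cap_a (a joint): How far that cap is pushed over its pipe, in m: 0 just resting on the pipe's end, 0.028 fully home (a hard stop). A tight fit: it needs a steady push of about 6 N all the way down, and stays where it is left.
- cap_b_top (a point): Centre of the flat top of the other proud cap, the same in every size, on its own stub. Two more such stubs, not listed, have caps already home (tops 104 mm above the bench, immovable). The four stand in any order, at least 150 mm between centres; the loose fittings and tools around them are at most 60 mm high.
- cap_b (a joint): How far the other proud cap is pushed over its pipe, in m: 0 to 0.028 (fully home), the same tight fit.
Things that resemble listed ones, but are neither listed nor needed, are in the scene too. What is shaped like the part that bears cap_b_top but purple is not meant. What is shaped like the part that bears cap_a_top but blue is not meant.

How it is judged:
By the outcome, as a careful person would: the job done as asked, in the order asked, and still so for the second after the job is handed in, with the robot touching nothing.
It also fails if it takes over 37 s, if anything falls off the work surface, if the arm or the gripper's body presses on something with over 40 N, if the wrist force passes 120 N, or if a joint passes its speed limit or range.

## Working session

There is one attempt and no reset: what is moved stays moved. The work goes in short steps, Python scripts to look and compute and a tool call to move; the robot and the scene stay as the last step left them, time stands still between calls to the robot, and variables do not carry over. Pictures are saved under pics/ and viewed, at most 10 in all, crops included, and the job is handed in when it is done.

Besides the shell and the picture viewer there is one more tool, called after "Request:" as a command line: name --argument value ..., lists and objects as JSON in quotes. send_rows: Moves the arm, as the interface text tells. Its arguments: {"type":"object","properties":{"commands":{"type":"array","items":{"type":"object","properties":{"grip":{"type":"number"},"slide":{"type":"array","items":{"type":"number"}},"twist":{"type":"array","items":{"type":"number"}}}}},"squeeze":{"type":"number"}},"required":["commands"]}

```bash
mkdir -p pics; cat > h.py <<'E'
import numpy as np, cv2
from cell import arm
def save(n,f): 
    im=arm.grab_frame(n); cv2.imwrite(f,im[:,:,::-1]); return im
def ray(n,u,v):
    m=arm.camera_model(n); d=np.array([(u-m['cx'])/m['fx'],(v-m['cy'])/m['fy']])
    s=d.copy()
    for _ in range(20): s=d/(1+m['k1']*(s@s))
    R=np.array(m['orientation']); return np.array(m['eye']),R@np.array([s[0],-s[1],-1])
def atz(n,u,v,z):
    e,d=ray(n,u,v); return e+d*(z-e[2])/d[2]
def proj(n,p):
    m=arm.camera_model(n); q=np.array(m['orientation']).T@(np.array(p)-np.array(m['eye']))
    s=np.array([q[0],-q[1]])/-q[2]; s=s*(1+m['k1']*(s@s)); return m['fx']*s[0]+m['cx'],m['fy']*s[1]+m['cy']
def tri(a,b):
    (e,d),(f,g)=ray(*a),ray(*b); d=d/np.linalg.norm(d); g=g/np.linalg.norm(g)
    t=np.linalg.lstsq(np.c_[d,-g],f-e,rcond=None)[0]; p,q=e+t[0]*d,f+t[1]*g
    return (p+q)/2,np.linalg.norm(p-q)
E
python3 - <<'E'
from h import *
for n in ('scene','top'):
    save(n,f'pics/{n}0.png'); print(n,arm.camera_model(n))
    for r in arm.boxes_of(n,'cap_a_top'): print(r)
print(arm.observe())
E
```

```text
scene {'fx': 568.8132165018678, 'fy': 568.8132165018678, 'cx': 318.4528071109525, 'cy': 248.31718337231322, 'k1': -0.02136818424494218, 'eye': array([1.13810223, 0.12027747, 1.08870343]), 'orientation': array([[-0.20530364, -0.83406197,  0.51204595],
       [ 0.97869238, -0.17678543,  0.104442  ],
       [ 0.00341117,  0.52257779,  0.85258478]])}
{'extent': [513.8, 271.3, 541.9, 301.3], 'confidence': 0.89}
{'extent': [447.8, 267.8, 474.1, 294.4], 'confidence': 0.83}
top {'fx': 468.89795378126234, 'fy': 468.89795378126234, 'cx': 323.89248593300823, 'cy': 233.68209201450077, 'k1': 0.0006376145654831532, 'eye': array([ 0.46313613, -0.00858507,  1.04465336]), 'orientation': array([[-0.01024626,  0.99717616, -0.07439571],
       [-0.99993921, -0.0105209 , -0.00330052],
       [-0.00407391,  0.07435737,  0.99722334]])}
{'extent': [163.9, 203.7, 193.0, 231.1], 'confidence': 0.89}
{'extent': [96.2, 213.5, 126.3, 245.5], 'confidence': 0.75}
{'clock': 0.2, 'joints': array([-5.82061499e+01,  2.05749336e+01,  6.54470890e-01, -8.78106251e-03,
       -7.01383635e+01, -1.65070359e+01]), 'qvel': array([ 0.10229756, -0.14511517,  0.11392662, -0.0148197 ,  0.0610432 ,
       -0.08013236]), 'tau': array([ 9.19372542e-04, -5.83158374e+01,  2.93345779e+01,  6.93231180e+00,
       -4.68516868e-03, -1.62738763e-05]), 'tcp_pos': array([ 0.1778486 , -0.65084748,  0.2307429 ]), 'orientation': array([[-9.64631834e-01, -2.63600551e-01, -4.18421958e-04],
       [-2.63600838e-01,  9.64631379e-01,  9.48591835e-04],
       [ 1.53573620e-04,  1.02533826e-03, -9.99999463e-01]]), 'wrist_force': array([ 0.22015154,  0.56770463, -0.03247681]), 'wrist_torque': array([0.0286786 , 0.02241195, 0.01548701]), 'grip_force': 0.0, 'grip_width': 0.08547721951613207}
```

View pics/scene0.png

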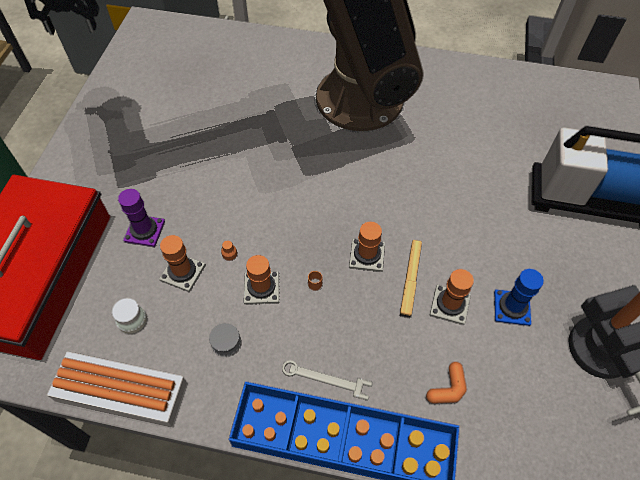

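View pics/top0.png

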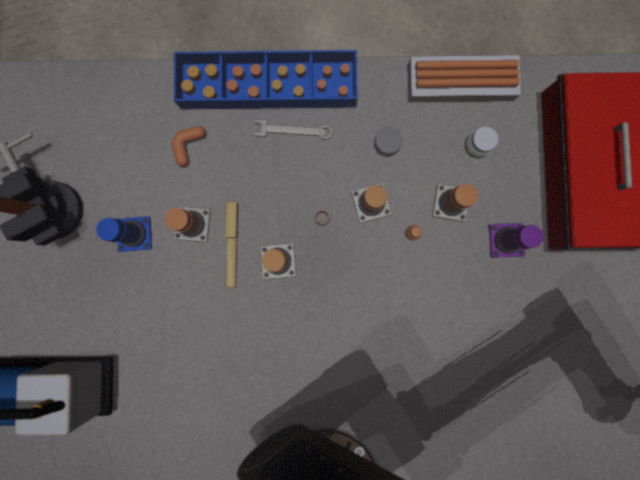

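The candidates in the scene picture are copper stubs at (174,250), (258,272), (369,240) and (459,285). The look-alikes are purple (132,205) and blue (525,285), and neither is meant. In the top picture the copper stubs are at (458,196), (374,198), (274,261) and (179,219). I'll make a close crop and measure their heights.

```bash
python3 - <<'E'
from h import *
im=cv2.imread('pics/scene0.png'); t=cv2.imread('pics/top0.png')
A=[(174,255),(258,275),(369,245),(456,293)];B=[(458,200),(374,200),(276,261),(184,222)]
rows=[np.hstack([cv2.resize(I[v-45:v+45,u-32:u+33],(195,270),interpolation=cv2.INTER_CUBIC) for u,v in P]) for I,P in((im,A),(t,B))]
cv2.imwrite('pics/crop.png',np.vstack(rows))
# predicted cap-top centre: from top cap circle at two heights -> predicted scene pixel
def blob(I,u,v):
    h=cv2.cvtColor(I,cv2.COLOR_BGR2HSV); m=cv2.inRange(h,(5,100,120),(16,255,255))
    n,l,s,c=cv2.connectedComponentsWithStats(m); 
    k=min(range(1,n),key=lambda i:np.hypot(*(c[i]-(u,v)))+(1e3 if s[i,4]<150 else 0)); return s[k],c[k]
for a,b in zip([(174,243),(258,264),(369,232),(459,280)],[(460,196),(374,198),(274,261),(179,219)]):
    sb,cb=blob(t,*b); sa,ca=blob(im,*a); print('scene',sa,ca.round(1),'top',sb,cb.round(1))
    for z in (.104,.118,.132):
        p=atz('top',*cb,z); ring=[proj('scene',p+[.023*np.cos(q),.023*np.sin(q),0]) for q in np.arange(0,6.3,.1)]
        r=np.array(ring); print(z,p.round(3),'scene ring x',r[:,0].min().round(1),r[:,0].max().round(1),'y',r[:,1].min().round(1),r[:,1].max().round(1))
E
```

```text
scene [160 235  23  19 344] [170.9 244.2] top [456 184  21  22 366] [465.9 194.5]
0.104 [ 0.61  -0.293  0.104] scene ring x 159.4 182.2 y 239.2 258.5
0.118 [ 0.608 -0.289  0.118] scene ring x 160.2 183.2 y 234.9 254.4
0.132 [ 0.605 -0.285  0.132] scene ring x 160.9 184.2 y 230.6 250.2
scene [246 255  23  20 354] [257.2 264.4] top [365 186  22  21 353] [375.5 196. ]
0.104 [ 0.609 -0.111  0.104] scene ring x 246.5 269.6 y 254.6 274.5
0.118 [ 0.606 -0.109  0.118] scene ring x 246.8 270.1 y 250.2 270.3
0.132 [ 0.604 -0.108  0.132] scene ring x 247.1 270.6 y 245.7 265.9
scene [360 222  22  18 318] [370.5 230.4] top [263 249  21  22 363] [273.2 259.9]
0.104 [0.482 0.097 0.104] scene ring x 359.7 381.9 y 221.2 239.8
0.118 [0.481 0.095 0.118] scene ring x 359.4 381.8 y 217.2 235.9
0.132 [0.481 0.094 0.132] scene ring x 359.1 381.7 y 213.1 231.8
scene [450 269  24  21 377] [461.5 278.9] top [165 208  22  22 367] [175.8 218.6]
0.104 [0.567 0.293 0.104] scene ring x 451.0 474.6 y 273.2 293.9
0.118 [0.566 0.289 0.118] scene ring x 450.2 474.0 y 268.6 289.5
0.132 [0.564 0.284 0.132] scene ring x 449.4 473.4 y 264.0 284.9
```

View pics/crop.png

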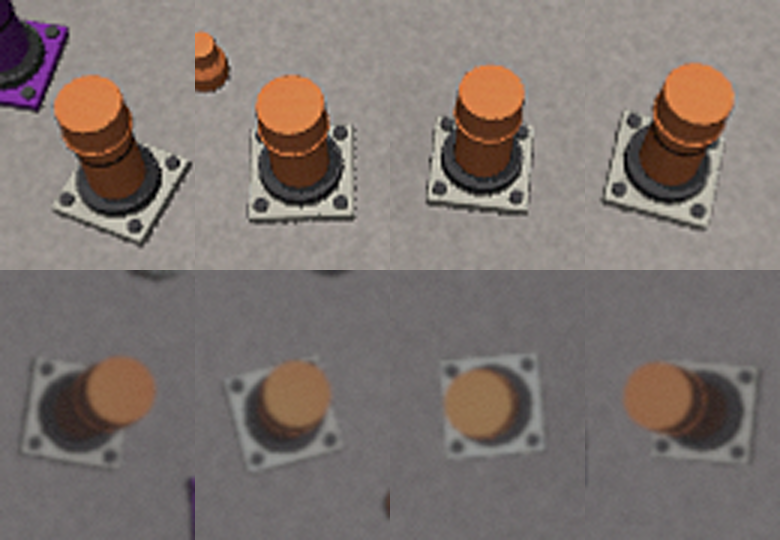

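The measured tops are at z≈0.118 for the left and right stubs and 0.104 (home) for the middle two. So the proud caps are at (0.608,-0.289) and (0.566,0.289), and the crop agrees: the black mark is uncovered on those two only. I'll go above the first with the fingers shut.

Request:
send_rows --commands '[{"grip": -1, "slide": [17.2, 14.5, 0]}, {"grip": -1, "slide": [17.2, 14.5, 0]}, {"grip": -1, "slide": [17.2, 14.5, 0]}, {"grip": -1, "slide": [17.2, 14.5, 0]}, {"grip": -1, "slide": [17.2, 14.5, 0]}, {"grip": -1, "slide": [17.2, 14.5, 0]}, {"grip": -1, "slide": [17.2, 14.5, 0]}, {"grip": -1, "slide": [17.2, 14.5, 0]}, {"grip": -1, "slide": [17.2, 14.5, 0]}, {"grip": -1, "slide": [17.2, 14.5, 0]}, {"grip": -1, "slide": [17.2, 14.5, 0]}, {"grip": -1, "slide": [17.2, 14.5, 0]}]'

```text
invalid input
```

Request:
send_rows --commands '[{"grip": -1, "slide": [1.2, 1, 0], "twist": [0, 0, 0]}, {"grip": -1, "slide": [2.4, 2, 0], "twist": [0, 0, 0]}, {"grip": -1, "slide": [3.6, 3, 0], "twist": [0, 0, 0]}, {"grip": -1, "slide": [4.8, 4, 0], "twist": [0, 0, 0]}, {"grip": -1, "slide": [6, 5, 0], "twist": [0, 0, 0]}, {"grip": -1, "slide": [7.2, 6, 0], "twist": [0, 0, 0]}, {"grip": -1, "slide": [8.4, 7, 0], "twist": [0, 0, 0]}, {"grip": -1, "slide": [9.6, 8, 0], "twist": [0, 0, 0]}, {"grip": -1, "slide": [10.8, 9, 0], "twist": [0, 0, 0]}, {"grip": -1, "slide": [12, 10, 0], "twist": [0, 0, 0]}, {"grip": -1, "slide": [13.2, 11, 0], "twist": [0, 0, 0]}, {"grip": -1, "slide": [14.4, 12, 0], "twist": [0, 0, 0]}]'

```text
clock: 1.2
tcp_pos: [0.5391, -0.3495, 0.2314]
orientation: [[-0.965, -0.264, 0.0], [-0.264, 0.965, 0.0], [-0.0, 0.0, -1.0]]
wrist_force: [0.3, -0.6, 0.3]
grip_width: -0.0003
grip_force: 0.0
```

Request:
send_rows --commands '[{"grip": -1, "slide": [1.4, 1.2, 0], "twist": [0, 0, 0]}, {"grip": -1, "slide": [2.8, 2.5, 0], "twist": [0, 0, 0]}, {"grip": -1, "slide": [2.8, 2.5, -1], "twist": [0, 0, 0]}, {"grip": -1, "slide": [2.8, 2.5, -2], "twist": [0, 0, 0]}, {"grip": -1, "slide": [2.8, 2.5, -3], "twist": [0, 0, 0]}, {"grip": -1, "slide": [2.8, 2.5, -3.6], "twist": [0, 0, 0]}, {"grip": -1, "slide": [2.8, 2.5, -3.6], "twist": [0, 0, 0]}]'

```text
clock: 1.78
tcp_pos: [0.6057, -0.2875, 0.1368]
orientation: [[-0.965, -0.263, -0.007], [-0.264, 0.965, 0.002], [0.006, 0.004, -1.0]]
wrist_force: [-0.4, 0.3, -1.4]
grip_width: 0.0002
grip_force: 0.0
```

```bash
python3 - <<'E'
from h import *
im=save('scene','pics/s1.png'); print(arm.observe()['tcp_pos'],proj('scene',arm.observe()['tcp_pos']))
cv2.imwrite('pics/s1c.png',cv2.resize(im[180:320,100:260,::-1],(800,600)[:2] and (640,560),interpolation=cv2.INTER_CUBIC))
E
```

```text
[ 0.6068177  -0.28822541  0.13932425] (np.float64(169.92558979164681), np.float64(238.60756696739003))
```

View pics/s1c.png

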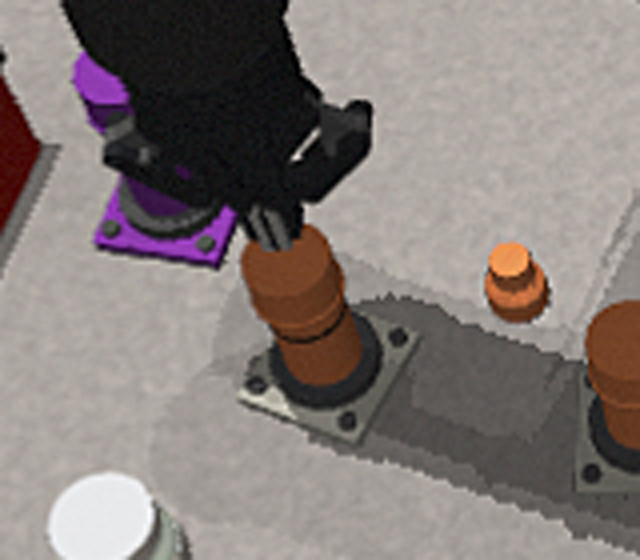

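The fingertips are at crop (278,243), over the cap's middle at about (288,258) with a small gap. Pressing now.

Request:
send_rows --commands '[{"grip": -1, "slide": [0, 0, -0.3], "twist": [0, 0, 0]}, {"grip": -1, "slide": [0, 0, -0.6], "twist": [0, 0, 0]}, {"grip": -1, "slide": [0, 0, -0.8], "twist": [0, 0, 0]}, {"grip": -1, "slide": [0, 0, -0.95], "twist": [0, 0, 0]}, {"grip": -1, "slide": [0, 0, -1.1], "twist": [0, 0, 0]}, {"grip": -1, "slide": [0, 0, -1.2], "twist": [0, 0, 0]}, {"grip": -1, "slide": [0, 0, -1.3], "twist": [0, 0, 0]}, {"grip": -1, "slide": [0, 0, -1.35], "twist": [0, 0, 0]}, {"grip": -1, "slide": [0, 0, -1.4], "twist": [0, 0, 0]}, {"grip": -1, "slide": [0, 0, -1.4], "twist": [0, 0, 0]}]'

```text
clock: 2.67
tcp_pos: [0.6079, -0.2887, 0.1067]
orientation: [[-0.965, -0.264, 0.0], [-0.264, 0.965, -0.0], [-0.0, -0.0, -1.0]]
wrist_force: [-2.5, 0.3, 3.2]
grip_width: -0.0002
grip_force: 1.8
```

Request:
send_rows --commands '[{"grip": -1, "slide": [0, 0, -0.04], "twist": [0, 0, 0]}, {"grip": -1, "slide": [0, 0, -0.08], "twist": [0, 0, 0]}, {"grip": -1, "slide": [0, 0, -0.1], "twist": [0, 0, 0]}, {"grip": -1, "slide": [0, 0, -0.12], "twist": [0, 0, 0]}, {"grip": -1, "slide": [0, 0, -0.12], "twist": [0, 0, 0]}, {"grip": -1, "slide": [0, 0, -0.12], "twist": [0, 0, 0]}]'

```text
clock: 3.17
tcp_pos: [0.608, -0.2887, 0.1041]
orientation: [[-0.965, -0.264, 0.0], [-0.264, 0.965, -0.0], [-0.0, -0.0, -1.0]]
wrist_force: [-3.2, 1.7, 8.1]
grip_width: -0.0
grip_force: 3.9
```

Request:
send_rows --commands '[{"grip": -1, "slide": [0, 0, -0.02], "twist": [0, 0, 0]}, {"grip": -1, "slide": [0, 0, -0.04], "twist": [0, 0, 0]}, {"grip": -1, "slide": [0, 0, -0.04], "twist": [0, 0, 0]}, {"grip": -1, "slide": [0, 0, -0.04], "twist": [0, 0, 0]}]'

```text
clock: 3.5
tcp_pos: [0.608, -0.2888, 0.1041]
orientation: [[-0.965, -0.264, 0.001], [-0.264, 0.965, -0.001], [-0.001, -0.001, -1.0]]
wrist_force: [-4.5, 3.9, 14.4]
grip_width: -0.0002
grip_force: 6.7
```

Request:
send_rows --commands '[{"grip": -1, "slide": [0, 0, -0.02], "twist": [0, 0, 0]}, {"grip": -1, "slide": [0, 0, -0.04], "twist": [0, 0, 0]}, {"grip": -1, "slide": [0, 0, -0.04], "twist": [0, 0, 0]}, {"grip": -1, "slide": [0, 0, -0.04], "twist": [0, 0, 0]}]'

```text
clock: 3.83
tcp_pos: [0.6081, -0.2888, 0.104]
orientation: [[-0.964, -0.264, 0.001], [-0.264, 0.964, -0.001], [-0.001, -0.001, -1.0]]
wrist_force: [-6.8, 4.8, 18.5]
grip_width: 0.0005
grip_force: 9.5
```

The cap is at the hard stop: the top reads 0.104 and force rises without motion. Lifting off and crossing to the other one.

Request:
send_rows --commands '[{"grip": -1, "slide": [0, 0, 0.5], "twist": [0, 0, 0]}, {"grip": -1, "slide": [0, 0, 1.7], "twist": [0, 0, 0]}, {"grip": -1, "slide": [0, 0, 3], "twist": [0, 0, 0]}, {"grip": -1, "slide": [0, 0, 4], "twist": [0, 0, 0]}, {"grip": -1, "slide": [-0.1, 1.5, 4], "twist": [0, 0, 0]}, {"grip": -1, "slide": [-0.2, 3, 4], "twist": [0, 0, 0]}, {"grip": -1, "slide": [-0.3, 4.5, 4], "twist": [0, 0, 0]}, {"grip": -1, "slide": [-0.4, 6, 4], "twist": [0, 0, 0]}, {"grip": -1, "slide": [-0.5, 7.5, 4], "twist": [0, 0, 0]}, {"grip": -1, "slide": [-0.6, 9, 4], "twist": [0, 0, 0]}, {"grip": -1, "slide": [-0.7, 10.5, 4], "twist": [0, 0, 0]}, {"grip": -1, "slide": [-0.8, 12, 4], "twist": [0, 0, 0]}]'

```text
clock: 4.83
tcp_pos: [0.5878, 0.0132, 0.2016]
orientation: [[-0.965, -0.263, 0.001], [-0.263, 0.965, 0.0], [-0.001, 0.0, -1.0]]
wrist_force: [0.8, 1.0, 0.0]
grip_width: 0.0002
grip_force: 0.0
```

Request:
send_rows --commands '[{"grip": -1, "slide": [-0.1, 1.5, 0], "twist": [0, 0, 0]}, {"grip": -1, "slide": [-0.2, 3, 0], "twist": [0, 0, 0]}, {"grip": -1, "slide": [-0.3, 4.5, 0], "twist": [0, 0, 0]}, {"grip": -1, "slide": [-0.4, 6, 0], "twist": [0, 0, 0]}, {"grip": -1, "slide": [-0.5, 7.5, 0], "twist": [0, 0, 0]}, {"grip": -1, "slide": [-0.6, 9, 0], "twist": [0, 0, 0]}, {"grip": -1, "slide": [-0.7, 10, 0], "twist": [0, 0, 0]}, {"grip": -1, "slide": [-0.9, 11.1, 0], "twist": [0, 0, 0]}, {"grip": -1, "slide": [-0.9, 11.1, -0.8], "twist": [0, 0, 0]}, {"grip": -1, "slide": [-0.9, 11.1, -1.6], "twist": [0, 0, 0]}, {"grip": -1, "slide": [-0.9, 11.1, -2.4], "twist": [0, 0, 0]}, {"grip": -1, "slide": [-0.9, 11.1, -2.4], "twist": [0, 0, 0]}]'

```text
clock: 5.83
tcp_pos: [0.5633, 0.288, 0.137]
orientation: [[-0.965, -0.263, -0.005], [-0.263, 0.965, -0.003], [0.006, -0.002, -1.0]]
wrist_force: [-0.6, -0.5, -0.5]
grip_width: -0.0
grip_force: 0.0
```

```bash
python3 - <<'E'
from h import *
im=save('scene','pics/s2.png'); print(arm.observe()['tcp_pos'])
a=im[190:330,130:290,::-1]; b=im[200:340,400:560,::-1]
cv2.imwrite('pics/s2c.png',cv2.resize(np.hstack([a,b]),(800,350),interpolation=cv2.INTER_CUBIC))
E
```

```text
[0.56442581 0.28825732 0.13932315]
```

View pics/s2c.png

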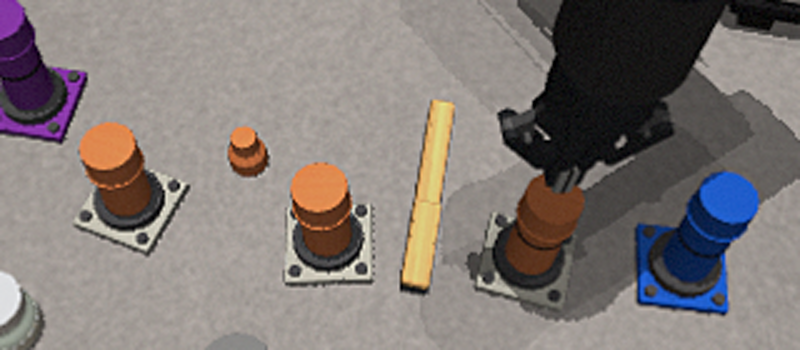

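The left cap now sits at its mark like the home ones. The fingertips are over the right cap, at crop (565,182). Pressing.

Request:
send_rows --commands '[{"grip": -1, "slide": [0, 0, -0.3], "twist": [0, 0, 0]}, {"grip": -1, "slide": [0, 0, -0.6], "twist": [0, 0, 0]}, {"grip": -1, "slide": [0, 0, -0.8], "twist": [0, 0, 0]}, {"grip": -1, "slide": [0, 0, -0.95], "twist": [0, 0, 0]}, {"grip": -1, "slide": [0, 0, -1.1], "twist": [0, 0, 0]}, {"grip": -1, "slide": [0, 0, -1.2], "twist": [0, 0, 0]}, {"grip": -1, "slide": [0, 0, -1.3], "twist": [0, 0, 0]}, {"grip": -1, "slide": [0, 0, -1.4], "twist": [0, 0, 0]}, {"grip": -1, "slide": [0, 0, -1.45], "twist": [0, 0, 0]}, {"grip": -1, "slide": [0, 0, -1.5], "twist": [0, 0, 0]}, {"grip": -1, "slide": [0, 0, -1.53], "twist": [0, 0, 0]}, {"grip": -1, "slide": [0, 0, -1.53], "twist": [0, 0, 0]}]'

```text
clock: 6.88
tcp_pos: [0.5656, 0.2889, 0.1041]
orientation: [[-0.965, -0.264, 0.001], [-0.264, 0.965, 0.0], [-0.001, -0.0, -1.0]]
wrist_force: [-1.2, -1.2, 8.8]
grip_width: 0.0006
grip_force: 4.0
```

Request:
send_rows --commands '[{"grip": -1, "slide": [0, 0, -0.02], "twist": [0, 0, 0]}, {"grip": -1, "slide": [0, 0, -0.04], "twist": [0, 0, 0]}, {"grip": -1, "slide": [0, 0, -0.05], "twist": [0, 0, 0]}, {"grip": -1, "slide": [0, 0, -0.06], "twist": [0, 0, 0]}, {"grip": -1, "slide": [0, 0, -0.06], "twist": [0, 0, 0]}, {"grip": -1, "slide": [0, 0, -0.06], "twist": [0, 0, 0]}]'

```text
clock: 7.38
tcp_pos: [0.5657, 0.2889, 0.104]
orientation: [[-0.964, -0.264, 0.002], [-0.264, 0.964, 0.001], [-0.002, 0.0, -1.0]]
wrist_force: [-7.7, -2.4, 17.9]
grip_width: -0.0001
grip_force: 8.7
```

This one is at the hard stop too. I'll lift clear, move aside and check.

Request:
send_rows --commands '[{"grip": -1, "slide": [0, 0, 0.5], "twist": [0, 0, 0]}, {"grip": -1, "slide": [0, 0, 1.7], "twist": [0, 0, 0]}, {"grip": -1, "slide": [0, 0, 3], "twist": [0, 0, 0]}, {"grip": -1, "slide": [0, 0, 4.5], "twist": [0, 0, 0]}, {"grip": -1, "slide": [0, -1.5, 5], "twist": [0, 0, 0]}, {"grip": -1, "slide": [0, -3, 5], "twist": [0, 0, 0]}, {"grip": -1, "slide": [0, -4.5, 5], "twist": [0, 0, 0]}, {"grip": -1, "slide": [0, -6, 5], "twist": [0, 0, 0]}, {"grip": -1, "slide": [0, -6, 5], "twist": [0, 0, 0]}, {"grip": -1, "slide": [0, -6, 5], "twist": [0, 0, 0]}]'

```text
clock: 8.22
tcp_pos: [0.5655, 0.1371, 0.227]
orientation: [[-0.965, -0.261, 0.001], [-0.261, 0.965, 0.001], [-0.001, 0.0, -1.0]]
wrist_force: [1.3, 0.3, -0.1]
grip_width: 0.0002
grip_force: 0.0
```

```bash
python3 - <<'E'
from h import *
im=save('scene','pics/s3.png'); print(arm.observe()['tcp_pos'])
a=im[190:330,130:290,::-1]; b=im[200:340,400:560,::-1]
cv2.imwrite('pics/s3c.png',cv2.resize(np.hstack([a,b]),(800,350),interpolation=cv2.INTER_CUBIC))
E
```

```text
[0.56568308 0.13828275 0.22682101]
```

View pics/s3c.png

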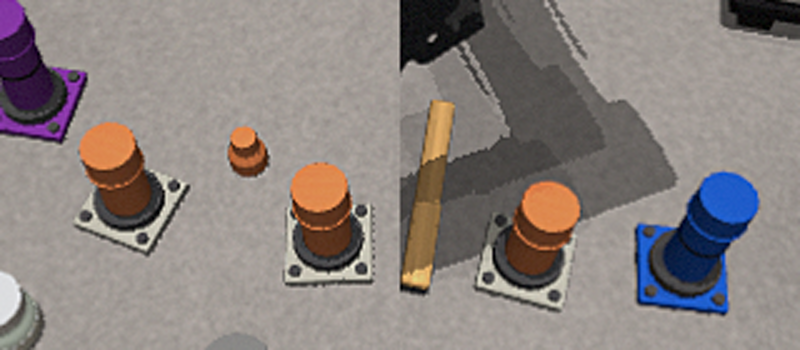

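Both caps (crop (112,150) and (550,210)) now look like the home ones, with no bare pipe above the mark, and the arm is clear.

```bash
python3 -c "from cell import arm; print(arm.close_job())"
```

```text
the job is handed in; nothing more can be done
None
```

Both proud caps are pressed fully home, with their tops at 104 mm and at the hard stop, and the job was handed in after about 8 s of robot time.

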